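# Hands-off camera glide over the jigsaw, parked at the red clip

## Task

Film one hands-off pass of the finished jigsaw: push the camera carriage along its rail from behind, let go before its yellow pointer reaches the first white clip, and let it glide freely, slowly and without stalling until the pointer is past the second white clip. Then get ahead of it, catch it softly and bring it to rest with the pointer over the red clip, without knocking it back or letting it hit the rubber end stop, and take your hand away. Do not touch the camera, and leave the mug and the lens cap beside the rail where they are.

Things in the scene. Friction and masses are not known exactly. Their poses are not given: they have to be found in the camera images.
- slider: camera slider 800 mm long, bolted still: two aluminium rods between low black end blocks (tops at z = 50 mm), orange rubber end stops. Origin at table height under the rail's middle; x axis = direction of travel (to the robot's right), y = across, away from the robot. A scale bar on the robot side (y = -97 to -67 mm) carries three clips, tops at z = 49 mm.
- carriage (a joint): travel of the carriage along slider x, m: 0 at the near stop, 0.500 at the far rubber stop (0.497 counts as a hit); carriage centre at slider x = joint - 0.250. Moving mass with camera nominally 1.9 kg (1.4 to 2.5); ball bearings, drag nominally 0.12 N per m/s plus 0.008 N: left alone at 0.1 m/s it loses only 8 to 15 mm/s each second. A speed of about 0.1 m/s suits it.
- pointer (a point): tip of the yellow pointer that sticks out from the middle of the carriage plate on the robot side: at the carriage centre along the rail, at slider y = -85 mm, z = 63 mm. It passes over the clips.
- rear_face (a point): face of the sprung rear buffer, 112 mm behind the pointer, z = 70 mm: where to push. The carriage is a black plate 200 mm long, 100 mm wide, z = 60 to 80 mm, on grey bearing blocks (z = 20 to 60 mm) flush with its ends. Each end has a sprung rubber bar 84 mm wide, 18 mm high, 12 mm proud (0.4 N per mm, 12 mm stroke). Too wide to grasp: use closed fingertips at z = 58 mm, clear of the rail.
- front_face (a point): face of the same buffer at the front, 112 mm ahead of the pointer, z = 70 mm: where to brake it, backing away before it. The buffers return about half of the speed: a hand held still throws the carriage back. Axes of the carriage points as the slider's; the two faces are given for the springs at rest.
- camera: black camera on a ball head, fixed on the plate's middle, lens away from the robot, not to be touched. Origin at the head's foot on the plate top (z = 80 mm), 12 mm beyond the rail's centre line. It reaches 50 mm either way along the rail, from 20 mm on the robot side of the centre line to 100 mm beyond it, and up to z = 215 mm.
- clip_in: first white clip on the scale bar, 30 x 36 x 9 mm, fixed: start of the filmed stretch. Origin at the centre of its underside, axes as the slider. The stretch begins at its centre line.
- clip_out: second white clip, same size and frame: the filmed stretch ends at its centre line, 120 to 160 mm after the first.
- clip_park: red clip, same size and frame: the pointer has to rest over its 30 mm width (within 15 mm of its centre line). The end stop is reached 75 to 120 mm after its centre.
- mug: blue mug, 82 mm wide, 95 mm tall. Bystander; origin at the centre of its underside.
- lens_cap: black lens cap, 72 mm wide, 9 mm thick. Bystander; origin at the centre of its underside.

How it is judged:
On the way, in this order (a step that is already met when the one before it is completed fails the run):
1. the pointer has passed the first white clip with the carriage gliding free of the hand (x of pointer in the frame of clip_in above 0 m and velocity of joint carriage above 0.03 m/s and contact force between each of the arm, the fingers and carriage below 0.2 N), for 0.1 s.
2. the pointer has passed the second white clip, still gliding (x of pointer in the frame of clip_out above 0 m and velocity of joint carriage above 0.02 m/s), for 0.1 s.
3. the carriage stands at rest with the pointer over the red clip (x of pointer in the frame of clip_park between -0.015 and 0.015 m and velocity of joint carriage between -0.008 and 0.008 m/s), for 1 s.
At the end, for the whole second after the job is handed in: the pointer is within 15 mm of the red clip's centre line, the carriage is at rest (under 8 mm/s), and the hand is off it (all of step 3); the robot touches nothing.
It fails at once if between the centre lines of the white clips the hand touches the carriage, or the carriage stalls (under 20 mm/s) (x of pointer in the frame of clip_in above 0 m and x of pointer in the frame of clip_out below 0 m and (contact force between any of the fingers, the arm and carriage above 0.2 N or velocity of joint carriage below 0.02 m/s)).
It fails at once if the carriage races (over 0.3 m/s) or is knocked back (over 50 mm/s backwards) (velocity of joint carriage above 0.3 m/s or velocity of joint carriage below -0.05 m/s).
It fails at once if the carriage hits the far rubber stop (value of joint carriage above 0.497 m).
It fails at once if the hand hits the carriage hard (over 15 N), or touches the camera (contact force between any of the fingers, the arm and carriage above 15 N or contact force between any of the fingers, the arm and camera above 0.5 N).
It fails at once if the mug or the lens cap is moved by more than 20 mm (distance of any of mug, lens_cap from where it was at the start of the episode above 0.02 m).
It also fails if it takes over 42 s, if anything falls off the work surface, if the arm or the gripper's body presses on something with over 40 N, if the wrist force passes 120 N, or if a joint passes its speed limit or range.

## Robot

A 6-joint arm with a two-finger parallel gripper is mounted at the origin on the work surface. World frame = base frame: x ahead of the robot, y to its left, z up, the work surface at z = 0. Lengths are in m, angles in rad, forces in N, time in s.
With the tool pointing down it reaches from about 0.225 to 0.875 m from the base axis. Payload 3.4 kg.
Tool frame: the origin (TCP) lies at the very end of the fingers, on their centre line; the grasp point (between the pads) lies 19 mm behind it (manip.tcp_to_grasp is the distance from the TCP to the grasp point, in m); z points along the fingers, y is the line along which they close (so a half turn about z gives the same grasp; the last joint's range is limited). The gripper opens to 85 mm and grips with 20 to 120 N. Pads are 22 mm wide; open, the fingers measure 114 mm over their backs; the gripper's body (76 mm by 85 mm) begins 54 mm behind the grasp point. The pads swing forward as they close: fully open they stand 13 mm farther back than shut.
Start: joints at [-1.396, 0.276, 1.505, -0, 1.361, -0.121], TCP at [0.168, -0.55, 0.231] pointing down, gripper open.
Joint ranges: [-2.89, 2.89], [-0.75, 2.08], [0.22, 2.7], [-1.18, 4.32], [0.11, 2.71], [-2.7, 2.7]. Speed limits (rad/s): [2.57, 2.57, 3.14, 3.14, 3.14, 3.14].

## Interface

Orientations are given as a unit quaternion [w, x, y, z].
In Python, from rig import status, get_image, job, manip gives the robot as it stands.
- The arm moves only by the tool apply_moves, never from a script. Its arguments are lists of equal length, an entry for each row: "xyz": the shift along the tool's x, y, z each as a share of 0.3 m, from -1 to 1, a list of three; "rot": the turn, a rotation vector about the tool's x, y, z each as a share of 60 degrees, from -1 to 1, a list of three; "hand": the opening, from -1 (shut) to 1 (fully open). A call has 1 to 8 rows; each row shifts and turns the commanded pose from where the row before left it, along the tool's axes as they then stand; what a row does not reach is not made up. A row lasts 1/8 s, in which the tool goes at most 62.5 mm and 10.7 degrees, less where a joint would pass 70% of its speed; a pose out of reach is approached as far as the arm can. A call with a number of a shift or a turn outside -1 to 1 is refused whole. A call with a gripper value outside its range is refused whole. The fingers move at their own pace and stop on an object; "force" is the grip in N (left out, the last holds). Time passes only in rows, so rows that do not move let the fingers close. It gives the time, the measured TCP pose, the force, the opening and the grip force at its end, in the units of the state.
- status.get_state(): the state, without advancing time (a new reading comes with each control period).
- get_image(name): name is "scene" or "top" or "wrist"; returns a dict with "pixels" (480x640x3 uint8, red, green, blue), "fovy" (degrees; the focal length in pixels is half the picture's height over the tangent of half this angle, whatever the lens; pixels are square), "cx", "cy" (the principal point, pixels), "origin" and "orientation" of the camera in the world; the wrist camera has in their place "tool_from_camera" (4x4, takes a point from camera to tool coordinates, whose origin is the TCP and whose axes are the flange's). Camera axes: x right, y down, z forward; pixel columns grow to the right and rows downward; lengths in m; the calibration is good to about 2 mm. A picture is of the moment at which its call begins: read the wrist's pose just before it. There is no depth.
- job.sign_off(): hands the job in; it is judged then, once.
The state is a dict: "clock": time; "qpos": joint angles; "qd": joint speeds; "effort": joint torques, N m; "position": TCP position; "ee_rot": TCP orientation; "contact_force": force on the tool from outside, world axes, zero at the start; "moment": the same for the moment, N m; "width": finger opening in m; "gripper_force": force on a finger pad.
Only numpy, scipy, OpenCV 4.12 (cv2) and the standard library are available. Lean on these libraries where they do the work, as an engineer would, in place of code of your own. Each camera call takes 0.05 s, during which the arm holds its last target. There are 200 camera calls.

## Working session

There is one attempt and no reset: what is moved stays moved. The work goes in short steps, Python scripts to look and compute and a tool call to move; the robot and the scene stay as the last step left them, time stands still between calls to the robot, and variables do not carry over. Pictures are saved under pics/ and viewed, at most 10 in all, crops included, and the job is handed in when it is done.

Besides the shell and the picture viewer there is one more tool, called after "Request:" as name(argument=value, ...) on one line, values as JSON. apply_moves: Moves the arm, as the interface text tells. Its arguments: {"type":"object","properties":{"xyz":{"type":"array","items":{"type":"array","items":{"type":"number","minimum":-1,"maximum":1}}},"rot":{"type":"array","items":{"type":"array","items":{"type":"number","minimum":-1,"maximum":1}}},"hand":{"type":"array","items":{"type":"number"}},"force":{"type":"number"}},"required":["xyz","rot","hand"]}

```bash
mkdir -p pics; ls; python3 - <<'E'
from rig import status,get_image,job,manip
import cv2,numpy as np,pickle
print(status.get_state())
for n in ("scene","top"):
    d=get_image(n); pickle.dump(d,open(n+'.pkl','wb'))
    print(n,d['fovy'],d['cx'],d['cy'],d['origin'],d['orientation'])
    cv2.imwrite(f'pics/{n}0.png',d['pixels'][...,::-1])
E
```

```text
pics
{'clock': 0.0, 'qpos': array([-1.39602379e+00,  2.76606249e-01,  1.50614328e+00, -1.81988682e-05,
        1.36066519e+00, -1.20988000e-01]), 'qd': array([ 0.00070229,  0.00120901,  0.00020017, -0.00041462, -0.00107583,
        0.00235548]), 'effort': array([ 1.64117871e-03, -4.16761065e+01, -2.45804662e+01, -1.34017068e-04,
        1.08609907e-02,  9.19201398e-06]), 'position': array([ 0.16749771, -0.54951854,  0.23042923]), 'ee_rot': array([-9.10465200e-04,  9.89084934e-01,  1.47343693e-01, -3.33911430e-05]), 'contact_force': array([-0.39754246,  0.30618879,  0.25383074]), 'moment': array([-0.03129365, -0.00597239,  0.03603512]), 'gripper_force': 0.0, 'width': 0.08543535881734522}
scene 51.11554351305 314.97557024412646 237.49390671645455 [ 1.16924831 -0.32324207  1.29329938] [-0.23825823  0.81797615  0.5006168  -0.15339771]
top 47.99238596688804 319.20780520149043 238.07372961834787 [0.34425696 0.01037891 1.24953678] [ 0.03424547 -0.70198281  0.70963019 -0.04972308]
```

View pics/scene0.png

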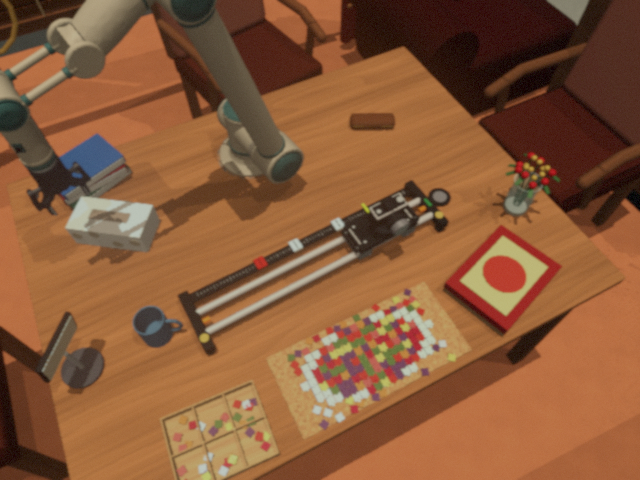

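View pics/top0.png

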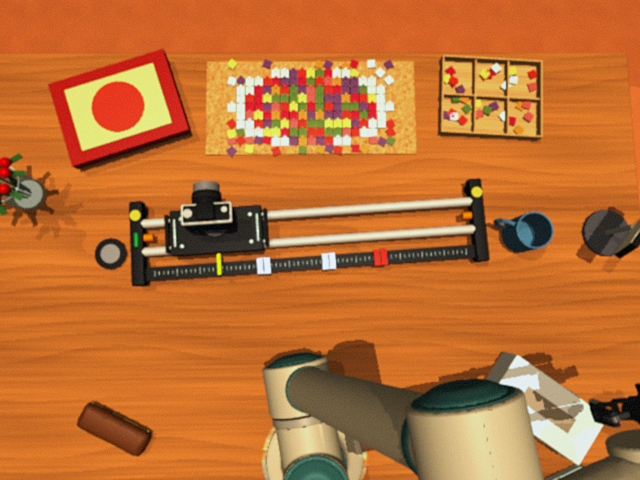

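The top view shows the yellow pointer at (219,265), the white clips at (264,265) and (328,261), the red clip at (380,258), the lens cap at (110,253) and the mug at (528,232). The rail is tilted slightly, and travel is to the right (about world -y). Next I'll measure these from both views.

```bash
cat > h.py <<'E'
import cv2,numpy as np,pickle
from scipy.spatial.transform import Rotation as R
def ray(d,uv):
    f=240/np.tan(np.radians(d['fovy'])/2); q=d['orientation']
    M=R.from_quat([q[1],q[2],q[3],q[0]]).as_matrix()
    return np.array(d['origin']),M@np.array([(uv[0]-d['cx'])/f,(uv[1]-d['cy'])/f,1])
def plane(d,uv,z):
    o,r=ray(d,uv); return o+r*(z-o[2])/r[2]
def tri(d1,u1,d2,u2):
    o1,r1=ray(d1,u1);o2,r2=ray(d2,u2)
    s=np.linalg.lstsq(np.c_[r1,-r2],o2-o1,rcond=None)[0]
    return (o1+r1*s[0]+o2+r2*s[1])/2
def blobs(d,col,roi,amin=8):
    x0,y0,x1,y1=roi; hsv=cv2.cvtColor(d['pixels'],cv2.COLOR_RGB2HSV)
    H,S,V=[hsv[...,i].astype(int) for i in range(3)]
    m={'white':(S<60)&(V>150),'red':((H<6)|(H>172))&(S>180)&(V>120),'yellow':(H>24)&(H<34)&(S>170)&(V>120)}[col]
    k=np.zeros(m.shape,np.uint8);k[y0:y1,x0:x1]=m[y0:y1,x0:x1]
    n,l,st,c=cv2.connectedComponentsWithStats(k)
    return [(c[i].round(2).tolist(),st[i].tolist()) for i in range(1,n) if st[i][4]>=amin]
E
python3 - <<'E'
from h import *
T=pickle.load(open('top.pkl','rb'));S=pickle.load(open('scene.pkl','rb'))
for c in('white','red','yellow'):
    print(c,'top',blobs(T,c,(190,248,410,285)));print(c,'scene',blobs(S,c,(240,195,385,275)))
o=np.hstack([cv2.resize(T['pixels'][170:300,90:290],(800,520),interpolation=cv2.INTER_CUBIC)])
cv2.imwrite('pics/c1.png',o[...,::-1])
E
```

```text
white top [([328.37, 260.63], [321, 252, 15, 18, 230]), ([263.3, 265.27], [256, 257, 15, 17, 230])]
white scene [([337.17, 223.27], [331, 218, 13, 12, 101]), ([305.84, 256.68], [267, 237, 76, 38, 394]), ([295.09, 244.4], [289, 239, 13, 12, 110]), ([334.59, 264.24], [311, 253, 44, 22, 221])]
red top [([380.11, 257.27], [373, 249, 15, 17, 224])]
red scene [([260.17, 262.55], [254, 257, 14, 12, 109])]
yellow top [([218.46, 263.55], [216, 253, 6, 22, 96])]
yellow scene [([365.0, 208.39], [362, 204, 7, 9, 23])]
```

View pics/c1.png

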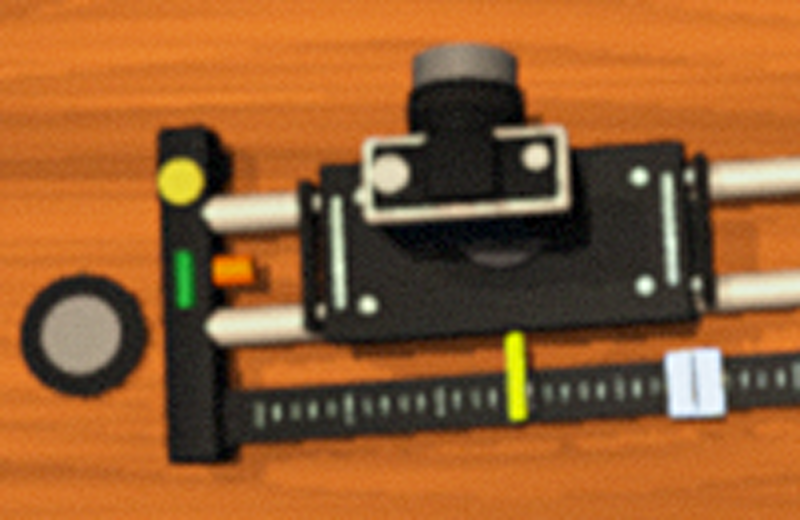

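The crop shows the rear buffer bar at about top px (167,232), clear of the orange stop at (148,237), and the pointer at column 218.5.

```bash
python3 - <<'E'
from h import *
T=pickle.load(open('top.pkl','rb'));S=pickle.load(open('scene.pkl','rb'))
pts={'in':((263.3,265.27),(337.17,223.27),.049),'out':((328.37,260.63),(295.09,244.4),.049),'park':((380.11,257.27),(260.17,262.55),.049),'ptr':((218.46,263.55),(365,208.4),.063)}
W={}
for k,(a,b,z) in pts.items():
    W[k]=plane(T,a,z);print(k,tri(T,a,S,b).round(4),W[k].round(4),plane(S,b,z).round(4))
u=W['park']-W['in'];u/=np.linalg.norm(u);u[2]=0;v=np.array([-u[1],u[0],0])
# v: left of travel = away from robot
print('u',u,'v',v)
y0=W['in']@v; 
for k in W: print(k,'s',round((W[k]-W['in'])@u,4),'t',round(W[k]@v-y0-.082+.0,4))
s=(W['ptr']-W['in'])@u
O=W['in']+v*.082; O[2]=0  # slider axis at clip_in
print('O',O)
for uv,z,n in [((167,232),.07,'rear'),((267,224),.07,'front'),((148,237),.04,'stop'),((130,250),.05,'blockL'),((110,253),.009,'cap'),((528,232),.095,'mug'),((478,195),.05,'blockR'),((464,214),.04,'stopR')]:
    p=plane(T,uv,z);print(n,p.round(3),'s',round((p-O)@u,3),'t',round((p-O)@v,3))
for ds in(-.112-.015-.03,):
  for z in(.2,.058):
    p=O+u*(s+ds)+v*-.02;p[2]=z;print('pre',p)
# tool y along u
Rm=np.c_[-np.cross(np.array([0,0,-1.]),-u)*-1*0+np.cross(u,[0,0,-1]),u,[0,0,-1]]
q=[-9.1e-4,.98908,.14734,-3e-5];R0=R.from_quat([q[1],q[2],q[3],q[0]])
print(Rm.round(3),np.linalg.det(Rm));rv=(R0.inv()*R.from_matrix(Rm)).as_rotvec();print('rv deg',np.degrees(rv))
print('tool axes cols',R0.as_matrix().round(4))
E
```

```text
in [0.428 0.109 0.048] [0.4277 0.1083 0.049 ] [0.4288 0.1092 0.049 ]
out [ 0.437  -0.036   0.0471] [ 0.4365 -0.0367  0.049 ] [ 0.4384 -0.0358  0.049 ]
park [ 0.4439 -0.152   0.0434] [ 0.4429 -0.1527  0.049 ] [ 0.4479 -0.1513  0.049 ]
ptr [0.4309 0.2038 0.068 ] [0.4316 0.2054 0.063 ] [0.4277 0.205  0.063 ]
u [ 0.05796567 -0.99831858  0.        ] v [0.99831858 0.05796567 0.        ]
in s 0.0 t -0.082
out s 0.1453 t -0.0816
park s 0.2614 t -0.082
ptr s -0.0967 t -0.0725
O [0.50958052 0.11307396 0.        ]
rear [0.502 0.317 0.07 ] s -0.204 t 0.004
front [0.517 0.098 0.07 ] s 0.015 t 0.007
stop [0.495 0.367 0.04 ] s -0.255 t -0.0
blockL [0.465 0.403 0.05 ] s -0.292 t -0.028
cap [0.462 0.462 0.009] s -0.351 t -0.027
mug [ 0.491 -0.471  0.095] s 0.582 t -0.052
blockR [ 0.583 -0.38   0.05 ] s 0.496 t 0.044
stopR [ 0.541 -0.349  0.04 ] s 0.463 t 0.004
pre [0.47490649 0.36521854 0.2       ]
pre [0.47490649 0.36521854 0.058     ]
[[ 0.998  0.058  0.   ]
 [ 0.058 -0.998  0.   ]
 [ 0.     0.    -1.   ]] 1.0000000000000002
rv deg [-1.04580891e-01  4.13725064e-04  1.36226591e+01]
tool axes cols [[ 9.566e-01  2.915e-01 -3.000e-04]
 [ 2.915e-01 -9.566e-01  1.800e-03]
 [ 2.000e-04 -1.800e-03 -1.000e+00]]
```

Request:
apply_moves(xyz=[[0,0,0],[0,0,0],[0.066,-0.166,0],[0.066,-0.166,0],[0.066,-0.166,0],[0.066,-0.166,0],[0.066,-0.166,0],[0.066,-0.166,0]], rot=[[0,0,0.1135],[0,0,0.1135],[0,0,0],[0,0,0],[0,0,0],[0,0,0],[0,0,0],[0,0,0]], hand=[-1,-1,-1,-1,-1,-1,-1,-1])

```text
clock: 1.1
position: [0.269, -0.243, 0.2311]
ee_rot: [-0.0, 1.0, 0.029, 0.0]
contact_force: [0.8, -0.3, 0.2]
width: 0.0
gripper_force: 0.0
```

Request:
apply_moves(xyz=[[0.066,-0.166,0],[0.066,-0.166,0],[0.066,-0.166,0],[0.066,-0.166,0],[0.066,-0.166,0],[0.066,-0.166,0],[0.066,-0.166,0],[0.066,-0.166,0]], rot=[[0,0,0],[0,0,0],[0,0,0],[0,0,0],[0,0,0],[0,0,0],[0,0,0],[0,0,0]], hand=[-1,-1,-1,-1,-1,-1,-1,-1])

```text
clock: 2.1
position: [0.4039, 0.1639, 0.2311]
ee_rot: [0.0, 1.0, 0.029, 0.0]
contact_force: [1.0, -0.4, 0.2]
width: 0.0001
gripper_force: 0.0
```

Request:
apply_moves(xyz=[[0.069,-0.164,0],[0.069,-0.164,0],[0.069,-0.164,0],[0.069,-0.164,0],[0,0,0.144],[0,0,0.144],[0,0,0.144],[0,0,0.144]], rot=[[0,0,0],[0,0,0],[0,0,0],[0,0,0],[0,0,0],[0,0,0],[0,0,0],[0,0,0]], hand=[-1,-1,-1,-1,-1,-1,-1,-1])

```text
clock: 3.1
position: [0.4748, 0.3632, 0.0568]
ee_rot: [0.0, 1.0, 0.029, -0.0]
contact_force: [-0.1, 0.1, -0.3]
width: -0.0001
gripper_force: 0.0
```

```bash
cat >> h.py <<'E'
IN=np.array([.4277,.1083,.049]);U=np.array([.05797,-.99832,0]);V=np.array([.99832,.05797,0]);O=IN+.082*V
def look(save=None):
    from rig import status,get_image
    st=status.get_state();p=np.array(st['position'])
    out=['t %.3f'%st['clock'],'hand s,t,z',((p-O)@U).round(4),((p-O)@V).round(4),p[2].round(4),'F',((np.array(st['contact_force'])@U)).round(2)]
    for n,roi in(('top',(190,235,420,285)),('scene',(180,170,385,300))):
        d=get_image(n)
        b=[x for x in blobs(d,'yellow',roi,6) if x[1][4]<150]
        out.append((n,[(((plane(d,x[0],.063)-O)@U).round(4),((plane(d,x[0],.063)-O)@V).round(3),x[1][4]) for x in b]))
        if save: cv2.imwrite(f'pics/{save}_{n}.png',d['pixels'][...,::-1])
    print(*out)
E
python3 -c "
from h import *
look('a')"
```

```text
t 3.100 hand s,t,z -0.2518 -0.0202 0.0568 F -0.14 ('top', [(np.float64(-0.0966), np.float64(-0.072), 97)]) ('scene', [(np.float64(-0.0979), np.float64(-0.079), 25)])
```

Request:
apply_moves(xyz=[[0,0.02,0],[0,0.02,0],[0,0.02,0],[0,0,0]], rot=[[0,0,0],[0,0,0],[0,0,0],[0,0,0]], hand=[-1,-1,-1,-1])

```text
clock: 3.7
position: [0.4767, 0.345, 0.0596]
ee_rot: [-0.0, 1.0, 0.029, 0.001]
contact_force: [-0.2, -0.9, 0.4]
width: 0.0001
gripper_force: 0.0
```

```bash
python3 -c "
from h import *
look('b')
a=cv2.imread('pics/b_top.png')[180:290,110:250];b=cv2.imread('pics/b_scene.png')[150:260,340:480]
from rig import get_image
w=get_image('wrist')['pixels'][...,::-1]
cv2.imwrite('pics/b.png',np.vstack([np.hstack([cv2.resize(a,(400,314)),cv2.resize(b,(400,314))]),np.hstack([cv2.resize(w,(373,280)),np.zeros((280,427,3),np.uint8)])]))"
```

```text
t 3.700 hand s,t,z -0.2334 -0.0194 0.0596 F 0.84 ('top', [(np.float64(-0.0966), np.float64(-0.073), 98)]) ('scene', [(np.float64(-0.098), np.float64(-0.079), 27)])
```

View pics/b.png

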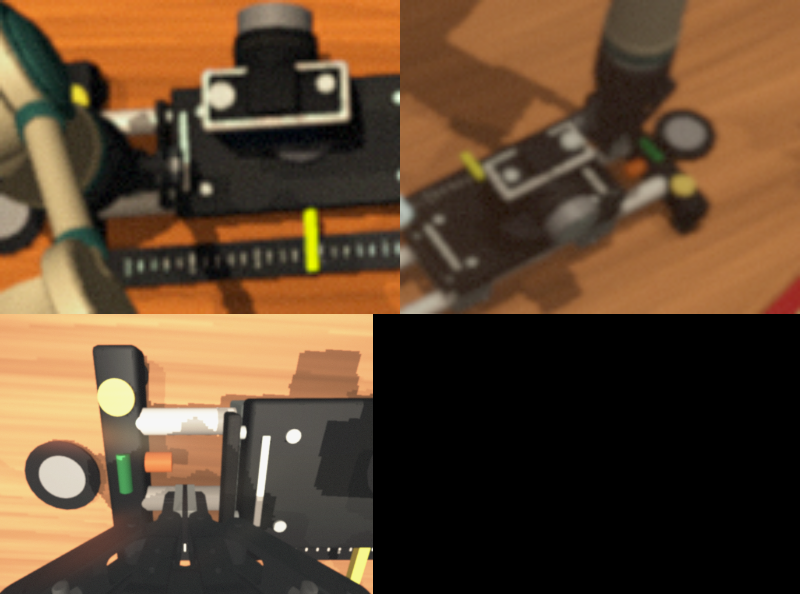

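Request:
apply_moves(xyz=[[0,0.013,0],[0,0.01,0],[0,0.003,0],[0,0,0]], rot=[[0,0,0],[0,0,0],[0,0,0],[0,0,0]], hand=[-1,-1,-1,-1])

```text
clock: 4.35
position: [0.4766, 0.3375, 0.0584]
ee_rot: [0.0, 1.0, 0.029, -0.0]
contact_force: [0.4, 0.0, 0.0]
width: 0.0002
gripper_force: 0.0
```

Request:
apply_moves(xyz=[[0,0.01,0],[0,0.018,0],[0,0.027,0],[0,0.035,0],[0,0.043,0],[0,0.045,0],[0,0.045,0],[0,-0.05,0]], rot=[[0,0,0],[0,0,0],[0,0,0],[0,0,0],[0,0,0],[0,0,0],[0,0,0],[0,0,0]], hand=[-1,-1,-1,-1,-1,-1,-1,-1])

```text
clock: 5.35
position: [0.4796, 0.2841, 0.0585]
ee_rot: [0.0, 1.0, 0.028, -0.0]
contact_force: [-0.3, -0.4, -0.6]
width: -0.0003
gripper_force: 0.0
```

```bash
python3 -c "
from h import *
look()
look()"
```

```text
t 5.350 hand s,t,z -0.1725 -0.02 0.0585 F 0.4 ('top', [(np.float64(-0.0169), np.float64(-0.07), 84)]) ('scene', [(np.float64(-0.0152), np.float64(-0.088), 6)])
t 5.450 hand s,t,z -0.1753 -0.0193 0.0587 F -0.4 ('top', [(np.float64(-0.0043), np.float64(-0.069), 73)]) ('scene', [])
```

Request:
apply_moves(xyz=[[0,0,-0.205],[-0.167,0.067,-0.1],[-0.1,0.167,-0.033],[0,0.205,0],[0,0.205,0],[0,0.205,0],[0,0.205,0],[0,0.205,0]], rot=[[0,0,0],[0,0,0],[0,0,0],[0,0,0],[0,0,0],[0,0,0],[0,0,0],[0,0,0]], hand=[-1,-1,-1,-1,-1,-1,-1,-1])

```text
clock: 6.55
position: [0.4216, -0.0977, 0.1602]
ee_rot: [0.0, 1.0, 0.029, 0.001]
contact_force: [1.7, -0.2, 0.0]
width: 0.0
gripper_force: 0.0
```

```bash
python3 -c "
from h import *
look('e')"
```

```text
t 6.550 hand s,t,z 0.2053 -0.1 0.1602 F 0.32 ('top', [(np.float64(0.1089), np.float64(-0.072), 91)]) ('scene', [(np.float64(0.1127), np.float64(-0.09), 6)])
```

Request:
apply_moves(xyz=[[0,0.2,0],[0.1,0.167,0],[0.167,0.02,0.117],[0,0.01,0.207]], rot=[[0,0,0],[0,0,0],[0,0,0],[0,0,0]], hand=[-1,-1,-1,-1])

```text
clock: 7.15
position: [0.5149, -0.2124, 0.0636]
ee_rot: [0.003, 1.0, 0.029, 0.005]
contact_force: [-0.6, -0.5, -0.7]
width: -0.0002
gripper_force: 0.0
```

```bash
sed -i "s/def look(save=None):/def look(save=None,views=('top','scene')):/; s/        d=get_image(n)/        if n not in views: continue\n        d=get_image(n)/" h.py; python3 -c "
from h import *
look('f',('top',))"
```

```text
t 7.150 hand s,t,z 0.3252 -0.0135 0.0636 F 0.5 ('top', [(np.float64(0.1652), np.float64(-0.071), 81)])
```

Request:
apply_moves(xyz=[[0,0,0.015],[0,0.01,0],[0,0.023,0],[0,0.027,0],[0,0.027,0],[0,0.023,0],[0,0.02,0],[0,0.018,0]], rot=[[0,0,0],[0,0,0],[0,0,0],[0,0,0],[0,0,0],[0,0,0],[0,0,0],[0,0,0]], hand=[-1,-1,-1,-1,-1,-1,-1,-1])

```text
clock: 8.2
position: [0.511, -0.255, 0.0581]
ee_rot: [-0.0, 1.0, 0.029, -0.0]
contact_force: [0.8, 0.1, 0.6]
width: 0.0003
gripper_force: 0.0
```

Request:
apply_moves(xyz=[[0,0.016,0],[0,0.014,0],[0,0.011,0],[0,0.009,0]], rot=[[0,0,0],[0,0,0],[0,0,0],[0,0,0]], hand=[-1,-1,-1,-1])

```text
clock: 8.7
position: [0.5119, -0.2696, 0.0582]
ee_rot: [-0.0, 1.0, 0.029, -0.0]
contact_force: [0.2, -0.1, -0.4]
width: 0.0004
gripper_force: 0.0
```

```bash
python3 -c "
from h import *
look('g',('top',))"
```

```text
t 8.700 hand s,t,z 0.3822 -0.0198 0.0582 F 0.12 ('top', [(np.float64(0.2552), np.float64(-0.056), 32), (np.float64(0.2574), np.float64(-0.091), 6)])
```

Request:
apply_moves(xyz=[[0,0.005,0],[0,0.003,0],[0,0.002,0],[0,0,0]], rot=[[0,0,0],[0,0,0],[0,0,0],[0,0,0]], hand=[-1,-1,-1,-1])

```text
clock: 9.25
position: [0.5121, -0.2725, 0.0582]
ee_rot: [0.0, 1.0, 0.029, -0.0]
contact_force: [-0.2, 0.4, -0.7]
width: -0.0002
gripper_force: 0.0
```

```bash
python3 -c "
from h import *
look('i')
look('j')
d=cv2.imread('pics/j_top.png')[200:290,330:470]
cv2.imwrite('pics/j.png',cv2.resize(d,(700,450)))"
```

```text
t 9.250 hand s,t,z 0.385 -0.0199 0.0582 F -0.4 ('top', [(np.float64(0.2598), np.float64(-0.055), 25), (np.float64(0.2612), np.float64(-0.091), 10)]) ('scene', [])
t 9.350 hand s,t,z 0.385 -0.0198 0.0582 F 0.31 ('top', [(np.float64(0.2596), np.float64(-0.055), 26), (np.float64(0.2612), np.float64(-0.091), 10)]) ('scene', [(np.float64(0.2596), np.float64(-0.092), 6)])
```

View pics/j.png

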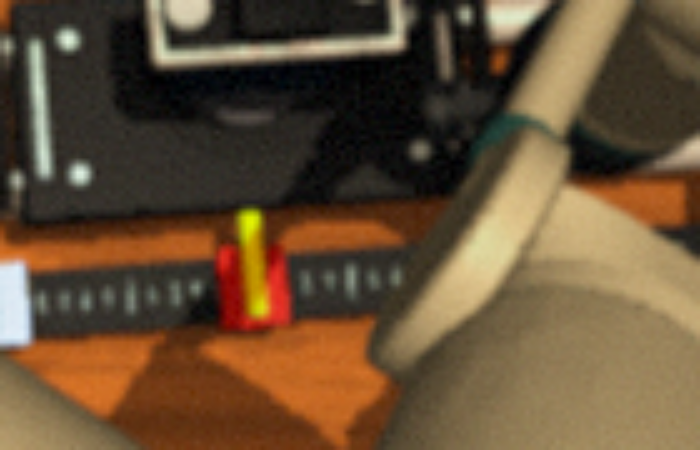

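The yellow pointer (crop ~255,265) lies over the middle of the red clip (~253,285), and the carriage hasn't moved between the last two pictures. I'll back the hand away and lift it.

Request:
apply_moves(xyz=[[0,0.003,0],[0,0.007,0],[0,0.03,0],[0,0.05,0],[0,0,-0.05],[0,0,-0.1],[0,0,-0.1],[0,0,0]], rot=[[0,0,0],[0,0,0],[0,0,0],[0,0,0],[0,0,0],[0,0,0],[0,0,0],[0,0,0]], hand=[-1,-1,-1,-1,-1,-1,-1,-1])

```text
clock: 10.45
position: [0.5154, -0.3008, 0.1368]
ee_rot: [0.002, 1.0, 0.029, 0.003]
contact_force: [0.1, 0.4, -0.9]
width: 0.0
gripper_force: 0.0
```

```bash
python3 -c "
from h import *
look()
look()"
```

```text
t 10.450 hand s,t,z 0.4135 -0.0182 0.1368 F -0.35 ('top', [(np.float64(0.2605), np.float64(-0.066), 68)]) ('scene', [(np.float64(0.2572), np.float64(-0.081), 6)])
t 10.550 hand s,t,z 0.412 -0.02 0.1337 F -0.49 ('top', [(np.float64(0.2603), np.float64(-0.065), 66)]) ('scene', [])
```

Request:
apply_moves(xyz=[[0,0,0],[0,0,0],[0,0,0],[0,0,0],[0,0,0],[0,0,0],[0,0,0],[0,0,0]], rot=[[0,0,0],[0,0,0],[0,0,0],[0,0,0],[0,0,0],[0,0,0],[0,0,0],[0,0,0]], hand=[-1,-1,-1,-1,-1,-1,-1,-1])

```text
clock: 11.65
position: [0.5137, -0.2994, 0.1333]
ee_rot: [0.0, 1.0, 0.029, 0.0]
contact_force: [-0.3, -1.3, 0.6]
width: -0.0001
gripper_force: 0.0
```

```bash
python3 -c "
from h import *
look()
look()"
```

```text
t 11.650 hand s,t,z 0.412 -0.0198 0.1333 F 1.29 ('top', [(np.float64(0.2603), np.float64(-0.065), 69)]) ('scene', [])
t 11.750 hand s,t,z 0.4121 -0.0198 0.1332 F 0.88 ('top', [(np.float64(0.2602), np.float64(-0.065), 68)]) ('scene', [])
```

The pointer has stayed at 0.260 m for over a second (clip centre 0.261 m), and the hand is clear.

```bash
python3 -c "
from rig import job
print(job.sign_off())"
```

```text
the job is handed in; nothing more can be done
None
```

The carriage glided hands-off past both white clips at about 0.1 m/s, was caught softly and now rests with its pointer about 1 mm from the red clip's centre line, with the hand clear; the job is handed in, but sign-off returned no verdict.

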